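# Zero the shop's letter scale with the tuning tool

## Robot

A 6-joint arm with a two-finger parallel gripper is mounted at the origin on the work surface. World frame = base frame: x ahead of the robot, y to its left, z up, the work surface at z = 0. Lengths are in m, angles in degrees, forces in N, time in s.
With the tool pointing down it reaches from about 0.375 to 0.9 m from the base axis. Payload 3.1 kg.
Tool frame: the origin (TCP) lies where the fingers leave the gripper's body, on its centre line; the fingertips stand 70 mm ahead of it and the grasp point (between the pads) lies 51 mm ahead of it; z points along the fingers, y is the line along which they close (so a half turn about z gives the same grasp; the last joint's range is limited). The gripper opens to 87 mm and grips with 3 to 60 N. Pads are 19 mm wide; open, the fingers measure 117 mm over their backs; the gripper's body (75 mm by 190 mm) begins 51 mm behind the grasp point.
Start: joints at [-75.716, 30.224, 82.088, -0, 67.689, -10.227], TCP at [0.259, -0.569, 0.292] pointing down, gripper open.
Joint ranges: [-176.69, 176.69], [-43.24, 126.21], [12.49, 139.97], [-82, 262], [0, 151.66], [-163.58, 163.58]. Speed limits (degrees/s): [159.86, 159.86, 180, 180, 180, 180].

## Interface

Orientations are given as a 3x3 rotation matrix whose columns are the frame's x, y, z axes.
In Python, from rig import readout, capture, calibration, bot, look_for gives the robot as it stands. The module is installed in compiled form; this text tells all that it offers.
- The arm moves only by the shell command python3 -m pendant 'ROWS'. ROWS is JSON, a list of rows, each a list of 7 numbers: the shift along the tool's x, y, z normalised to -1 to 1, where 1 is 200 mm, then the turn, a rotation vector about the tool's x, y, z normalised to -1 to 1, where 1 is 180 degrees, then the closure, from -1 (fully open) to 1 (shut). In form: [[dx, dy, dz, ax, ay, az, grip], ...]. A call has 1 to 8 rows; each row is the pose to reach, as a shift and turn from the pose commanded when the call began, along the tool's axes at that moment, turning the shorter way round; what a row does not reach only later rows make up. A row lasts 1/10 s, in which the tool goes at most 50 mm and 8.59 degrees, less where a joint would pass 70% of its speed; a pose out of reach is approached as far as the arm can. A call with a number of a shift or a turn outside -1 to 1 is refused whole. A call with a gripper value outside its range is refused whole. The fingers move at their own pace and stop on an object; the grip force is fixed at half the most. Time passes only in rows, so rows that repeat a pose let the fingers close. It gives the time, the measured TCP pose, the force, the opening and the grip force at its end, in the units of the state.
- readout.read_state(): the state, without advancing time (a new reading comes with each control period).
- capture(name): name is "side" or "top" or "wrist"; returns (picture, depth): 384x512x3 uint8, red, green, blue; 384x512 float32, m along the optical axis (not along the pixel's ray), 0 where there is no reading.
- calibration(name): a dict with "mtx" (3x3 intrinsics, pixels), "T" (4x4, takes a point from camera to world coordinates); the wrist camera has in their place "mount" (4x4, takes a point from camera to tool coordinates, whose origin is the TCP and whose axes are the flange's). Camera axes: x right, y down, z forward; pixel columns grow to the right and rows downward; lengths in m; the calibration is good to about 2 mm. A picture is of the moment at which its call begins: read the wrist's pose just before it. calibration takes no time and is no camera call.
- bot.hand_in(): hands the job in; it is judged then, once.
Trained networks look in the newest picture that a camera, given by its name, has taken for a name from the list of things; names that differ only in an ending like _2 or _b are one class to them, and where a whole thing is asked for, a point or a joint stands for the part that bears it (a point fixed in the world has none). Each returns a list of dicts, best first, with "conf" (0 to 1); they miss things now and then, are a little off and sometimes report something else, mostly with a low value. They report only what shows in the picture. A call takes as long as a camera call.
- look_for(thing, camera): "extent" ([left, top, right, bottom] in pixels, round what is visible of it).
The state is a dict: "time_s": time; "joint_positions": joint angles; "qvel": joint speeds; "tau": joint torques, N m; "position": TCP position; "tcp_rot": TCP orientation; "force": force on the tool from outside, world axes, zero at the start; "moment": the same for the moment, N m; "opening": opening from 0.0 (shut) to 1.0 (fully open); "grasp_force": force on a finger pad.
Only numpy, scipy, OpenCV 4.12 (cv2) and the standard library are available. Lean on these libraries where they do the work, as an engineer would, in place of code of your own. Each camera call takes 0.05 s, during which the arm holds its last target. There are 200 camera calls.

## Task

The counter's letter scale stands empty but its needle is off zero. Take the plastic tuning tool from its stand, seat its blade fully down in the slot of the brass zero trimmer, pressing only gently, and turn the trimmer until the needle's tip is at the zero mark. Then put the tool back upright in the hole of its stand, fully down, and let go; do not touch the scale with anything but the tool, and leave the other things on the counter where they are.

Things in the scene. Friction and masses are not known exactly. Their poses are not given: they have to be found in the camera images.
- scale: letter scale, fixed: low grey box 240 mm (its x) by 260 mm (its y), deck 60 mm above the counter; origin at the centre of its underside, z up. The far part (x +20 to +120 mm, y 120 mm either side) carries the steel weighing pan, top 91 mm above the counter. Dial and needle lie flat on the deck, near left; the trimmer, near right.
- screw (a point): fixed point of the scale: on the trimmer's upright axis, level with the top of its head at rest (71 mm above the counter). Axes of the scale, not of the slot. Head: brass, 20 mm across, a straight slot right across it, 4.4 mm wide (mouth bevelled to 5.2 mm), 6 mm deep. The slot's direction is not measured: at the start it lies up to 70 degrees either way from the scale's y axis.
- screw_foot (a point): on the trimmer's axis at the deck, 11 mm below screw. The head is sprung: it sinks up to 3.5 mm, giving way at about 1 N plus 1.5 N per mm, then stops hard. When a blade pressed lightly on it comes in line with the slot, the head springs up round it and the force falls away. Friction to turn it 0.035 N m (a light rub does not turn it); it stays where left.
- needle_tip (a point): tip of the needle, a dark steel pointer 70 mm long, 6 mm above the deck; its x axis runs from pivot to tip. The needle turns in the same sense as the trimmer, by 0.35 of the trimmer's angle. At the start it lies 0.08 to 1.0 rad counter-clockwise (seen from above) of zero, so the trimmer must be turned clockwise, by 0.25 to 2.8 rad.
- pivot (a point): the needle's upright pivot, at the needle's height; axes of the scale
- mark (a point): where the needle's tip has to be: 3 mm short of the inner end of the zero mark, the longest and thickest dash on the white dial, at the needle's height; 70 mm from the pivot along the scale's x axis. Axes of the scale.
- tool_mid (a point): centre of the tuning tool's handle. The tool stands upright in its stand: square black plastic handle 20 by 20 mm, 50 mm long, on top (sides along the tool's x and y); below it a round grey shank 12 mm across and 53 mm long, ending in a flat blade. z points up, from blade to handle. The blade's tip is 85 mm below this point. 20 to 45 g.
- tool_tip (a point): middle of the end of the tuning tool's blade, 110 mm below the top of its handle; axes as tool_mid. The blade is 12 mm wide along the tool's x, 2.6 mm thick along its y and 7 mm long.
- tool: the tuning tool itself (see tool_mid); origin at the end of its blade, z up the tool.
- stand: fixed wooden block 60 by 60 by 66 mm high with an upright hole through its middle, 15 mm wide with a 1.5 mm bevelled mouth, left or right of the scale; origin at the centre of its underside. The tool fully down in it rests with its handle's underside on the block's top, the blade's tip 6 mm above the counter.
- pen_pot: bystander: clear cup of pens, 72 mm across, 125 mm high, on the other side of the scale from the stand; origin at the centre of its underside
- stapler: bystander: stapler 140 by 34 by 49 mm high lying on the counter; origin at the centre of its underside
- notes: bystander: block of note paper 76 by 76 by 45 mm high; origin at the centre of its underside

How it is judged (in metres and radians):
On the way, in this order (a step that is already met when the one before it is completed fails the run):
1. the tool's blade is seated down in the trimmer's slot (its tip at least 4.7 mm below the top of the head at rest, within 4 mm of the trimmer's axis) (z of tool_tip in the frame of screw below -0.0047 m and horizontal distance between tool_tip and screw below 0.004 m), for 0.1 s.
2. the needle's tip is within 3 mm of the zero mark, turned with the blade still in the slot (horizontal distance between needle_tip and mark below 0.003 m and z of tool_tip in the frame of screw below -0.002 m and horizontal distance between tool_tip and screw below 0.005 m), for 0.1 s.
3. the tool is back down in the hole of its stand (horizontal distance between tool_tip and stand below 0.006 m and z of tool_tip in the frame of stand below 0.01 m), for 0.1 s.
At the end, for the whole second after the job is handed in: The needle's tip is within 3 mm of the zero mark; the tool stands at rest in the hole of its stand, fully down (tip within 6 mm of the hole's axis and less than 10 mm above the counter) and upright within 0.12 rad (all of step 3 and horizontal distance between needle_tip and mark below 0.003 m and angle between tool_mid's own z axis and vertical below 0.12 rad and linear speed of tool below 0.02 m/s); the robot touches nothing.
It fails at once if the tool bears on the scale with more than 20 N (contact force between tool and scale above 20 N).
It fails at once if the robot itself touches the scale (contact force between any of the fingers, the arm and scale above 0.5 N).
It fails at once if the pen pot, the stapler or the notes are moved by more than 15 mm (distance of any of pen_pot, stapler, notes from where it was at the start of the episode above 0.015 m).
It also fails if it takes over 72 s, if anything falls off the work surface, if the arm or the gripper's body presses on something with over 40 N, if the wrist force passes 120 N, or if a joint passes its speed limit or range.

## Working session

There is one attempt and no reset: what is moved stays moved. The work goes in short steps, Python scripts to look and compute and a shell command to move; the robot and the scene stay as the last step left them, time stands still between calls to the robot, and variables do not carry over. Pictures are saved under pics/ and viewed, at most 10 in all, crops included, and the job is handed in when it is done.

```bash
mkdir -p pics; cat > h.py <<'E'
import numpy as np, cv2
from rig import readout, capture, calibration, bot, look_for
def camT(name, s=None):
    c=calibration(name)
    if name!="wrist": return c["mtx"],c["T"]
    s=s or readout.read_state()
    W=np.eye(4);W[:3,:3]=s["tcp_rot"];W[:3,3]=s["position"]
    return c["mtx"],W@c["mount"]
def atz(K,T,u,v,z):
    d=T[:3,:3]@np.linalg.solve(K,[u,v,1.]);o=T[:3,3]
    return o+d*(z-o[2])/d[2]
def cloud(K,T,dep):
    v,u=np.mgrid[:dep.shape[0],:dep.shape[1]]
    p=np.stack([(u-K[0,2])/K[0,0]*dep,(v-K[1,2])/K[1,1]*dep,dep],-1)
    return p@T[:3,:3].T+T[:3,3]
def proj(K,T,p):
    q=T[:3,:3].T@(np.array(p)-T[:3,3]);q=K@q;return q[:2]/q[2]
E
python3 - <<'E'
from h import *
np.set_printoptions(precision=4,suppress=True)
s=readout.read_state();print({k:s[k] for k in ("time_s","position","tcp_rot","opening")})
for n in("top","side"):
    im,d=capture(n);cv2.imwrite(f"pics/{n}0.png",im[...,::-1]);np.save(f"{n}0.npy",d)
    K,T=camT(n);print(n,K[0,0],T)
    for t in("scale","screw","needle_tip","pivot","mark","tool","tool_mid","stand","pen_pot","stapler","notes"):
        r=look_for(t,n)[:1]
        if r:
            e=np.array(r[0]["extent"]);print(t,round(r[0]["conf"],2),e.round(1),atz(K,T,(e[0]+e[2])/2,(e[1]+e[3])/2,0.066))
E
python3 -c "
import cv2,numpy as np
a=cv2.imread('pics/top0.png');cv2.imwrite('pics/top0b.png',cv2.resize(a,(800,600)))"
```

```text
{'time_s': 0.0, 'position': array([ 0.2592, -0.5681,  0.2913]), 'tcp_rot': array([[ 0.9099,  0.4149, -0.0005],
       [ 0.4149, -0.9099,  0.0021],
       [ 0.0004, -0.0021, -1.    ]]), 'opening': 1.0019095898785977}
top 416.65515528055556 [[ 0.0255 -0.9953  0.0936  0.4777]
 [-0.9996 -0.0239  0.0177 -0.0093]
 [-0.0154 -0.094  -0.9955  1.0268]
 [ 0.      0.      0.      1.    ]]
scale 0.91 [203.5 119.2 316.8 231.5] [0.6194 0.0021 0.066 ]
screw 0.6 [201.4 124.1 315.2 230. ] [0.6153 0.0063 0.066 ]
needle_tip 0.53 [237.6 216.2 243.6 224.5] [0.5137 0.0445 0.066 ]
pivot 0.57 [199.5 120.3 317.1 230.6] [0.6191 0.0064 0.066 ]
mark 0.65 [201.5 118.1 318.7 231.5] [0.6207 0.0022 0.066 ]
tool 0.73 [107.5 228.7 122.1 236.7] [0.4779 0.3345 0.066 ]
tool_mid 0.53 [105.2 222.6 122.6 236.7] [0.4849 0.337  0.066 ]
stand 0.82 [104.7 216.2 140.7 245.2] [0.483  0.3164 0.066 ]
pen_pot 0.96 [375.9 224.6 419.9 262.5] [ 0.4697 -0.3159  0.066 ]
stapler 0.73 [112.2 114.6 148.5 174.9] [0.6851 0.3096 0.066 ]
notes 0.77 [377.7 122.3 424.3 163.5] [ 0.7034 -0.3245  0.066 ]
side 374.69490067597025 [[-0.9344 -0.2345  0.268   0.3509]
 [-0.356   0.6311 -0.6892  0.6012]
 [-0.0075 -0.7394 -0.6732  0.6714]
 [ 0.      0.      0.      1.    ]]
scale 0.56 [171.2 149.1 308.1 263.9] [0.6073 0.0466 0.066 ]
screw 0.65 [172.6 147.9 307.4 267.2] [0.6053 0.0494 0.066 ]
needle_tip 0.38 [275.6 217.8 279.9 216.6] [0.5149 0.0481 0.066 ]
pivot 0.76 [170.1 147.1 303.3 263.1] [0.6155 0.0447 0.066 ]
mark 0.79 [171.3 145.1 304.  264.5] [0.6138 0.0431 0.066 ]
tool 0.84 [234.4 314.1 250.5 339.2] [0.49   0.3145 0.066 ]
tool_mid 0.72 [234.2 310.9 251.3 338.3] [0.491  0.3108 0.066 ]
stand 0.61 [220.  311.1 270.  374. ] [0.4754 0.3389 0.066 ]
pen_pot 0.59 [319.  109.9 346.  159.4] [ 0.471  -0.3148  0.066 ]
stapler 0.62 [113.7 279.5 174.3 342.5] [0.665  0.3488 0.066 ]
notes 0.75 [244.1 115.1 267.8 141.6] [ 0.688  -0.2698  0.066 ]
```

View pics/top0b.png

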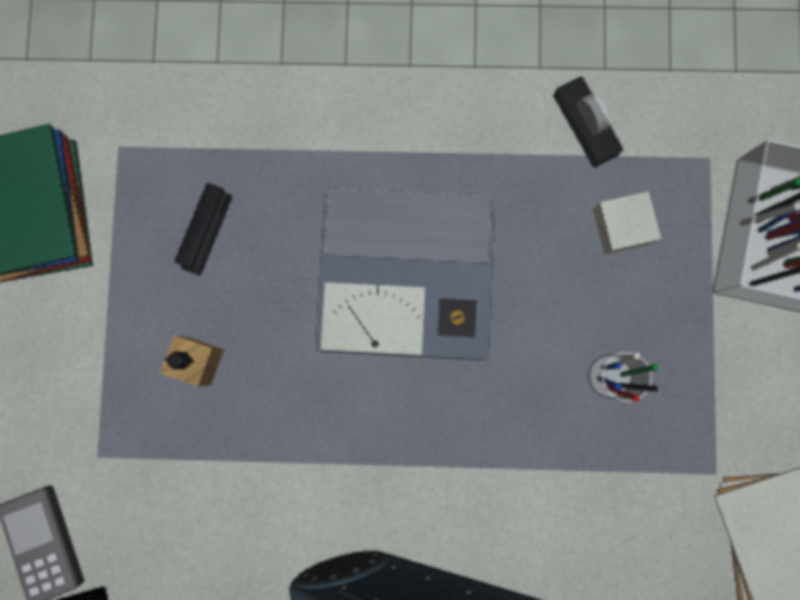

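The top view shows the dial with its needle pointing up-left, the trimmer at about (292,203) in native pixels, and the stand with the tool at about (115,230). Next I take coarse poses from the depth image and the wrist-camera mount.

```bash
python3 - <<'E'
from h import *
np.set_printoptions(precision=4,suppress=True)
print(calibration("wrist"))
for n in("top","side"):
    K,T=camT(n);P=cloud(K,T,np.load(f"{n}0.npy")).reshape(-1,3)
    def reg(x0,x1,y0,y1,z0,z1):
        m=(P[:,0]>x0)&(P[:,0]<x1)&(P[:,1]>y0)&(P[:,1]<y1)&(P[:,2]>z0)&(P[:,2]<z1);return P[m]
    h=reg(.4,.56,.25,.4,.105,.13);print(n,"handle top",len(h),h.mean(0),h.min(0),h.max(0))
    st=reg(.4,.56,.22,.42,.058,.075);print("stand top",len(st),np.median(st,0),cv2.minAreaRect(st[:,:2].astype(np.float32)))
    sc=reg(.4,.8,-.2,.2,.05,.08);print("deck",len(sc),np.median(sc,0),cv2.minAreaRect(sc[:,:2].astype(np.float32)))
    sc=reg(.4,.8,-.2,.2,.082,.1);print("pan",len(sc),np.median(sc,0),cv2.minAreaRect(sc[:,:2].astype(np.float32)))
K,T=camT("top")
print("screw",atz(K,T,457/1.5625,317/1.5625,.071),"pivot",atz(K,T,375/1.5625,344/1.5625,.066),"mark",atz(K,T,377.5/1.5625,294/1.5625,.066))
E
```

```text
{'mtx': array([[309.2794,   0.    , 257.3833],
       [  0.    , 309.2794, 194.5632],
       [  0.    ,   0.    ,   1.    ]]), 'mount': array([[ 0.0005, -0.9605, -0.2782,  0.076 ],
       [ 1.    ,  0.0006, -0.0002, -0.0005],
       [ 0.0004, -0.2782,  0.9605, -0.0933],
       [ 0.    ,  0.    ,  0.    ,  1.    ]])}
top handle top 98 [0.4829 0.3241 0.1145] [0.4705 0.3123 0.1053] [0.4948 0.3367 0.1202]
stand top 552 [0.4826 0.3183 0.0653] ((0.4829513132572174, 0.32553574442863464), (0.06233013793826103, 0.060388363897800446), 72.7778549194336)
deck 6989 [0.5721 0.0043 0.0598] ((0.617064356803894, 0.004007697105407715), (0.26032930612564087, 0.2365081012248993), 88.47079467773438)
pan 4490 [0.6881 0.0018 0.0903] ((0.6885299682617188, 0.002057291567325592), (0.2401409149169922, 0.10044528543949127), 88.65046691894531)
side handle top 189 [0.4835 0.3282 0.1149] [0.4714 0.3129 0.1051] [0.4963 0.3406 0.1188]
stand top 1012 [0.4767 0.3358 0.0664] ((0.4845235347747803, 0.3262024521827698), (0.06109080836176872, 0.06055193021893501), 72.1069564819336)
deck 5799 [0.5802 0.0435 0.061 ] ((0.6190621852874756, 0.0056801289319992065), (0.2606382966041565, 0.2389431893825531), 88.356689453125)
pan 2853 [0.6877 0.0217 0.0917] ((0.6894209980964661, 0.002930060029029846), (0.24290867149829865, 0.10161129385232925), 88.7772216796875)
screw [ 0.5565 -0.0739  0.071 ] pivot [0.5141 0.0459 0.066 ] mark [0.5884 0.0444 0.066 ]
```

```bash
python3 -m pendant '[[0.94,-0.615,0,0,0,0,-1],[0.94,-0.615,0,0,0,0,-1],[0.94,-0.615,0,0,0,0,-1],[0.94,-0.615,0,0,0,0,-1],[0.94,-0.615,0,0,0,0,-1]]' | tail -3
for i in 1; do python3 -m pendant '[[0.48,-0.747,0,0,0,0,-1],[0.48,-0.747,0,0,0,0,-1],[0.48,-0.747,0,0,0,0,-1],[0.48,-0.747,0,0,0,0,-1]]' | tail -3
python3 -m pendant '[[0.48,-0.747,0,0,0,0,-1],[0.48,-0.747,0,0,0,0,-1],[0.48,-0.747,0,0,0,0,-1],[0.48,-0.747,0,0,0,0,-1]]' |tail -3
python3 -m pendant '[[0.48,-0.747,0,0,0,0,-1],[0.48,-0.747,0,0,0,0,-1],[0.48,-0.747,0,0,0,0,-1],[0.48,-0.747,0,0,0,0,-1]]' |tail -3
python3 -m pendant '[[0.48,-0.747,0.15,0,0,0,-1],[0.48,-0.747,0.15,0,0,0,-1],[0.48,-0.747,0.15,0,0,0,-1],[0.48,-0.747,0.15,0,0,0,-1],[0.48,-0.747,0.15,0,0,0,-1],[0.48,-0.747,0.15,0,0,0,-1],[0.48,-0.747,0.15,0,0,0,-1]]' |tail -3;done
python3 - <<'E'
from h import *
s=readout.read_state();print(s["time_s"],s["position"],s["tcp_rot"],s["joint_positions"])
im,d=capture("wrist");cv2.imwrite("pics/w1.png",im[...,::-1]);np.save("w1.npy",d)
K,T=camT("wrist",s);P=cloud(K,T,d).reshape(-1,3)
m=(P[:,2]>.108)&(P[:,2]<.125)&(abs(P[:,0]-.484)<.04)&(abs(P[:,1]-.326)<.04);q=P[m]
print(len(q),q.mean(0),cv2.minAreaRect(q[:,:2].astype(np.float32)))
m=(P[:,2]>.06)&(P[:,2]<.07)&(abs(P[:,0]-.484)<.06)&(abs(P[:,1]-.326)<.06);q=P[m]
print(len(q),q.mean(0),cv2.minAreaRect(q[:,:2].astype(np.float32)))
E
```

```text
force: [-0.8, -0.3, 0.1]
opening: 0.997
grasp_force: 0.0
force: [0.4, -0.5, -0.5]
opening: 1.002
grasp_force: 0.0
force: [-0.4, 0.2, -0.8]
opening: 0.995
grasp_force: 0.0
force: [-0.3, -1.1, -0.8]
opening: 1.003
grasp_force: 0.0
force: [0.0, 0.4, -0.2]
opening: 0.999
grasp_force: 0.0
3.6 [0.48057941 0.32335808 0.26231691] [[ 9.10164887e-01  4.14245810e-01 -5.35785168e-04]
 [ 4.14245460e-01 -9.10164967e-01 -6.56721188e-04]
 [-7.59696891e-04  3.75777992e-04 -9.99999641e-01]] [ 2.28960967e+01  2.87911070e+01  9.05568859e+01 -2.60534408e-02
  6.06949285e+01  8.84370331e+01]
638 [0.48456574 0.32745539 0.11617789] ((0.48377180099487305, 0.3270858824253082), (0.02005881629884243, 0.01992189511656761), 41.721160888671875)
2949 [0.48734023 0.32845413 0.06672091] ((0.4833851158618927, 0.32688477635383606), (0.06020615994930267, 0.060344260185956955), 72.51925659179688)
```

View pics/w1.png

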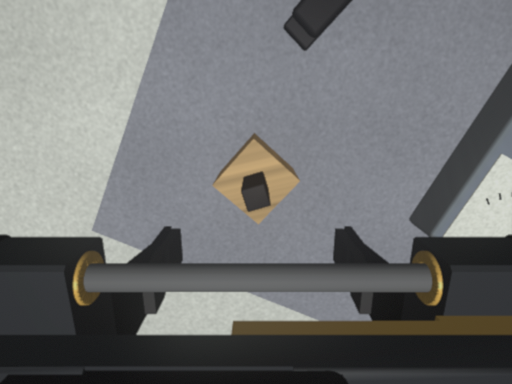

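The wrist view shows the stand centred near (256,178) with the handle's top face around (256,181). The measured sizes, 20 mm for the handle and 60 mm for the block, match the spec. Now I turn and descend onto the handle.

```bash
python3 -m pendant '[[0.022,-0.01,0,0,0,-0.0956,-1],[0.022,-0.01,0,0,0,-0.0956,-1],[0.022,-0.01,0,0,0,-0.0956,-1],[0.022,-0.01,0.2,0,0,-0.0956,-1],[0.022,-0.01,0.2,0,0,-0.0956,-1],[0.022,-0.01,0.2,0,0,-0.0956,-1]]' >/dev/null
python3 - <<'E'
from h import *
s=readout.read_state();print(s["time_s"],s["position"],np.degrees(np.arctan2(s["tcp_rot"][1,0],s["tcp_rot"][0,0])))
im,d=capture("wrist");np.save("w2.npy",d)
K,T=camT("wrist",s);P=cloud(K,T,d).reshape(-1,3)
m=(P[:,2]>.112)&(P[:,2]<.12)&(abs(P[:,0]-.484)<.03)&(abs(P[:,1]-.326)<.03);q=P[m]
print(len(q),q.mean(0),cv2.minAreaRect(q[:,:2].astype(np.float32)))
m=(P[:,2]>.06)&(P[:,2]<.07)&(abs(P[:,0]-.484)<.06)&(abs(P[:,1]-.326)<.06);q=P[m]
print(len(q),np.median(q,0),cv2.minAreaRect(q[:,:2].astype(np.float32)))
E
```

```text
4.25 [0.48361669 0.32710551 0.22207797] 41.55745359953879
828 [0.48421243 0.32776635 0.11650529] ((0.4836912453174591, 0.32711344957351685), (0.02013397216796875, 0.0199928879737854), 41.25178146362305)
3740 [0.49115504 0.33490525 0.06675724] ((0.4834761321544647, 0.3269934058189392), (0.06036176159977913, 0.0602373331785202), 72.64348602294922)
```

```bash
python3 -m pendant '[[0,0,0.2,0,0,0,-1],[0,0,0.39,0,0,0,-1],[0,0,0.39,0,0,0,-1],[0,0,0.39,0,0,0,-1]]'
python3 -m pendant '[[0,0,0,0,0,0,1],[0,0,0,0,0,0,1],[0,0,0,0,0,0,1],[0,0,0,0,0,0,1],[0,0,0,0,0,0,1],[0,0,0,0,0,0,1],[0,0,0,0,0,0,1],[0,0,0,0,0,0,1]]'
```

```text
time_s: 4.7
position: [0.4846, 0.3282, 0.1453]
tcp_rot: [[0.747, 0.665, 0.001], [0.665, -0.747, 0.0], [0.001, 0.0, -1.0]]
force: [0.3, 0.4, 0.5]
opening: 1.005
grasp_force: 0.0
time_s: 5.5
position: [0.4839, 0.328, 0.1441]
tcp_rot: [[0.746, 0.665, -0.0], [0.665, -0.746, -0.0], [-0.0, -0.0, -1.0]]
force: [-0.9, -0.3, 0.5]
opening: 0.352
grasp_force: 0.0
```

```bash
python3 -m pendant '[[0,0,0,0,0,0,1],[0,0,0,0,0,0,1],[0,0,0,0,0,0,1],[0,0,0,0,0,0,1]]'|tail -2
python3 -m pendant '[[0,0,-0.1,0,0,0,1],[0,0,-0.3,0,0,0,1],[0,0,-0.55,0,0,0,1],[0,0,-0.6,0,0,0,1],[0,0,-0.6,0,0,0,1],[0,0,-0.6,0,0,0,1]]'
python3 - <<'E'
from h import *
s=readout.read_state()
im,d=capture("side");K,T=camT("side")
p=s["position"];print(s["position"])
u,v=proj(K,T,[p[0],p[1],p[2]-.051-.06]);print(u,v)
u,v=int(u),int(v)
c=im[v-50:v+50,u-65:u+65];cv2.imwrite("pics/s3.png",cv2.resize(c[...,::-1],None,fx=6,fy=6,interpolation=cv2.INTER_CUBIC))
E
```

```text
opening: 0.228
grasp_force: 30.0
time_s: 6.5
position: [0.4831, 0.3276, 0.2632]
tcp_rot: [[0.746, 0.665, -0.002], [0.665, -0.746, -0.001], [-0.002, -0.001, -1.0]]
force: [-0.4, -0.3, -1.1]
opening: 0.228
grasp_force: 30.0
[0.48311976 0.3275777  0.26323515]
241.54773953427545 307.86271219992165
```

View pics/s3.png

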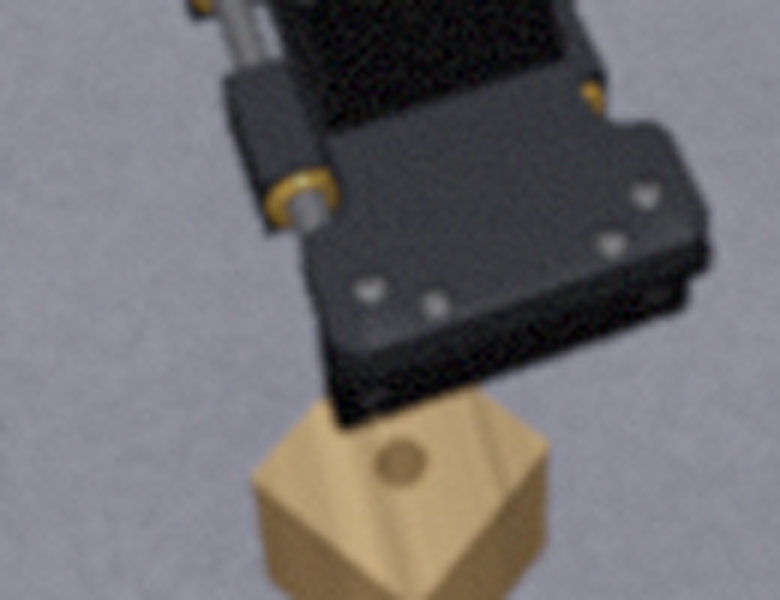

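The gripper hides the blade in the side view. The wrist camera should see the tip, near row 205.

```bash
python3 - <<'E'
from h import *
im,d=capture("wrist");c=calibration("wrist");M=np.linalg.inv(c["mount"])
for z in (.08,.131,.138):
    q=M@[0,0,z,1];q=c["mtx"]@q[:3];print(q[:2]/q[2])
cv2.imwrite("pics/w3.png",cv2.resize(im[140:270,180:335,::-1],None,fx=5,fy=4.6,interpolation=cv2.INTER_CUBIC))
K,T=camT("side");print(atz(K,T,241-65+400/6-.4,307-50+462/6-.4,.066))
E
```

```text
[258.29296349 235.72039218]
[258.12731662 208.66049704]
[258.10978678 205.79684108]
[0.48554733 0.32609933 0.066     ]
```

View pics/w3.png

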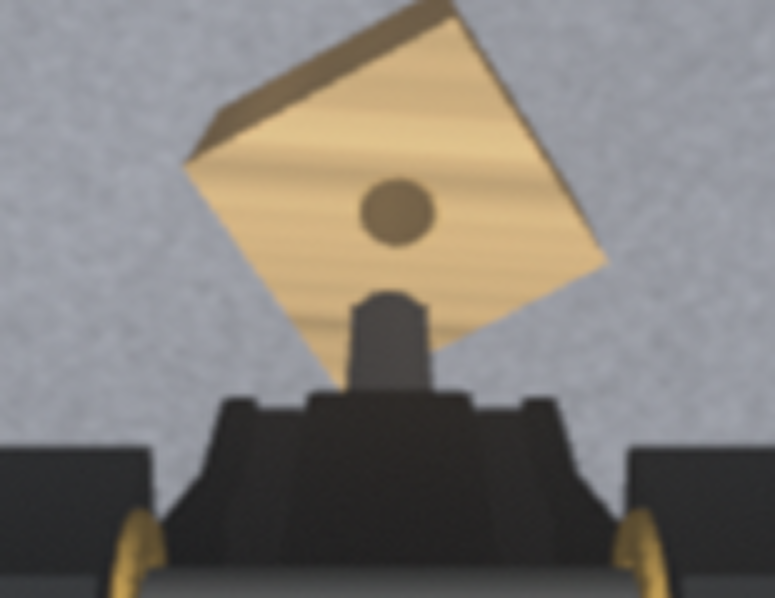

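```bash
python3 - <<'E'
from h import *
im,d=capture("wrist");c=calibration("wrist");M=np.linalg.inv(c["mount"])
def pr(x,y,z):
    q=M@[x,y,z,1];q=c["mtx"]@q[:3];return (q[:2]/q[2]).round(1)
for h,(a,b) in {"blade_x":(.006,.0013),"blade_y":(.0013,.006)}.items():
    print(h,[pr(sx*a,sy*b,.138) for sx in(1,-1) for sy in(1,-1)])
print("rim",[pr(.006*np.cos(t),.006*np.sin(t),.131) for t in np.arange(0,6.28,.785)])
g=im.astype(int).sum(2)//3
for v in range(196,222): print(v,g[v,246:272])
E
```

```text
blade_x [array([259.8, 198.5]), array([256.5, 198.5]), array([259.7, 213. ]), array([256.5, 213. ])]
blade_y [array([265.7, 204.2]), array([250.5, 204.2]), array([265.7, 207.4]), array([250.5, 207.4])]
rim [array([258.1, 201.2]), array([263.7, 203.4]), array([266. , 208.7]), array([263.6, 213.9]), array([258.1, 216. ]), array([252.6, 213.9]), array([250.3, 208.7]), array([252.5, 203.4])]
196 [168 169 170 169 170 170 170 170 170 170 171 170 172 171 171 171 171 172
 172 172 172 173 173 173 172 173]
197 [168 168 168 168 168 168 168 168 168 168 168 168 168 168 168 169 169 169
 169 170 170 170 170 170 170 170]
198 [169 170 169 169 168 169 168 168 169 168 168 168 169 168 168 168 168 168
 168 168 168 167 167 168 168 168]
199 [170 170 170 170 170 169 170 170 170 170 170 170 170 170 169 169 169 169
 168 168 169 168 168 168 168 168]
200 [169 169 169 169 169 170 170 169 170 170 170 171 170 171 170 170 170 169
 170 169 170 170 170 170 170 169]
201 [167 167 167 167 167 168 168 168 169 169 171 171 171 170 170 169 170 170
 169 170 170 169 169 170 170 171]
202 [164 163 164 164 164 164 166 164 161 15
[... 1476 characters left out ...]

  71  95 136 156 159 157 158 155]
216 [161 162 156 130  85  66  67  68  68  69  69  70  70  71  70  71  70  70
  71  92 132 154 157 157 158 156]
217 [159 159 153 126  83  66  67  68  69  68  69  69  70  71  70  70  70  70
  70  86 123 151 157 157 158 157]
218 [157 158 149 117  78  67  67  68  69  68  69  70  70  70  70  70  70  70
  70  84 121 151 157 157 157 156]
219 [159 158 148 111  75  67  67  67  68  69  69  69  70  70  69  70  70  70
  69  83 121 153 157 156 155 156]
220 [161 161 148 106  71  67  68  67  68  68  69  69  70  70  69  69  70  69
  69  83 120 152 156 155 156 158]
221 [164 164 151 104  69  66  67  68  68  68  68  69  69  70  69  70  70  69
  69  79 114 149 156 156 159 160]
```

Both shoulders are square at row 206 (columns 250–265), and there is no thin strip above, so the blade lies along the gripper's y axis. I now carry the tool over to the trimmer.

```bash
python3 -m pendant '[[-0.53,0.87,-0.05,0,0,0,1],[-0.53,0.87,-0.05,0,0,0,1],[-0.53,0.87,-0.05,0,0,0,1],[-0.53,0.87,-0.05,0,0,0,1],[-0.53,0.87,-0.05,0,0,0,1]]'|head -2
python3 -m pendant '[[-0.63,0.87,0.03,0,0,0,1],[-0.63,0.87,0.03,0,0,0,1],[-0.63,0.87,0.03,0,0,0,1],[-0.63,0.87,0.03,0,0,0,1],[-0.63,0.87,0.03,0,0,0,1],[-0.63,0.87,0.03,0,0,0,1],[-0.63,0.87,0.03,0,0,0,1]]'
python3 - <<'E'
from h import *
s=readout.read_state();print(s["position"],s["joint_positions"])
im,d=capture("wrist");K,T=camT("wrist",s);np.save("w4d.npy",d);np.save("w4.npy",im);np.savez("w4p",K=K,T=T)
print(proj(K,T,[.5565,-.0739,.071]),proj(K,T,[.5141,.0459,.066]),proj(K,T,[.5884,.0444,.066]))
cv2.imwrite("pics/w4.png",cv2.resize(im[...,::-1],(800,600),interpolation=cv2.INTER_CUBIC))
E
```

```text
time_s: 7.15
position: [0.5217, 0.1225, 0.2731]
time_s: 7.85
position: [0.5417, -0.0848, 0.2673]
tcp_rot: [[0.746, 0.665, -0.003], [0.665, -0.746, 0.002], [-0.001, -0.003, -1.0]]
force: [-0.3, -0.8, -0.7]
opening: 0.228
grasp_force: 30.0
[ 0.54169557 -0.08478472  0.2672886 ] [-2.06001638e+01  2.62120398e+01  9.46105324e+01  6.46984248e-02
  5.93571284e+01  2.76481377e+01]
[260.49858814 168.2315765 ] [133.40271578 115.84750126] [184.19168528  51.69304842]
```

View pics/w4.png

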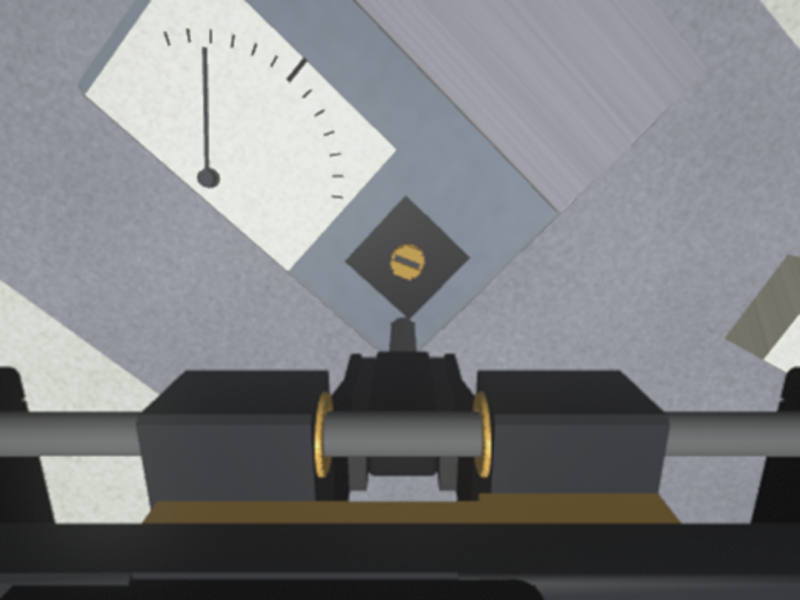

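The trimmer's head is at (407,262) in the 800-wide view, its slot tilted about 20° from image horizontal. The needle runs from (207,178) to (205,47), and the zero mark from (304,60) to (289,80). Now I measure these numerically.

```bash
cat > m.py <<'E'
from h import *
def rect(im,K,T,c,z,half,res):
    n=int(2*half/res)
    P=[[c[0]-half,c[1]-half,z],[c[0]+half,c[1]-half,z],[c[0]-half,c[1]+half,z],[c[0]+half,c[1]+half,z]]
    src=np.float32([proj(K,T,p) for p in P]);dst=np.float32([[0,0],[n,0],[0,n],[n,n]])
    return cv2.warpPerspective(im,cv2.getPerspectiveTransform(src,dst),(n,n),flags=cv2.INTER_CUBIC)
def screw(im,K,T,c=(.5565,-.0739),res=.0002):
    R=rect(im,K,T,c,.071,.016,res).astype(int)
    br=(R[...,0]-R[...,2]>50)
    h=cv2.convexHull(np.argwhere(br)[:,::-1].astype(np.int32));(cx,cy),r=cv2.minEnclosingCircle(h)
    v,u=np.mgrid[:R.shape[0],:R.shape[1]];ins=np.hypot(u-cx,v-cy)<.0085/res
    w=np.where(ins,np.clip(90-(R[...,0]-R[...,2]),0,None),0).astype(float)
    x,y=u-cx,v-cy;mx,my=(w*x).sum()/w.sum(),(w*y).sum()/w.sum()
    C=np.cov(np.stack([x.ravel(),y.ravel()]),aweights=w.ravel());e,V=np.linalg.eigh(C);a=V[:,1]
    return np.array([c[0]-.016+cx*res,c[1]-.016+cy*res]),r*res,np.degrees(np.arctan2(a[1],a[0]))%180,(e**.5)*res,(mx*res,my*res)
E
python3 - <<'E'
from m import *
im=np.load("w4.npy");z=np.load("w4p.npz");K,T=z["K"],z["T"]
print(screw(im,K,T))
f=512/800
P=lambda a,b,h=.066:atz(K,T,a*f,b*f,h)[:2]
pv,tip=P(207,178),P(205,47);m1,m2=P(289,80,.060),P(304,60,.060)
an=lambda v:np.degrees(np.arctan2(v[1],v[0]))
print(pv,tip,np.linalg.norm(tip-pv),"needle",an(tip-pv),"mark",m1,m2,an(m2-m1),an(m1-pv),np.linalg.norm(m1-pv))
E
```

```text
(array([ 0.5569, -0.0733]), 0.011063473510742189, np.float64(109.94714186467098), array([0.00110943, 0.00456934]), (np.float64(2.8739071485342934e-05), np.float64(0.0002849502080508673)))
[0.51494768 0.04754101] [0.57153172 0.08897274] 0.0701308955168767 needle 36.212180639130224 mark [0.58897165 0.04573217] [0.60280724 0.04580095] 0.28485554241309224 -1.399796793059953 0.07404607055803215
```

```bash
python3 -m pendant '[[0,0,0,0,0,-0.3,1],[0,0,0,0,0,-0.3,1],[0,0,0,0,0,-0.3,1],[0,0,0,0,0,-0.3,1],[0,0,0,0,0,-0.3,1],[0,0,0,0,0,-0.3,1],[0,0,0,0,0,-0.3,1]]'|head -2
python3 -m pendant '[[0,0,0,0,0,-0.3,1],[0,0,0,0,0,-0.3,1],[0,0,0,0,0,-0.3,1],[0,0,0,0,0,-0.3,1],[0,0,0,0,0,-0.3,1],[0,0,0,0,0,-0.3,1],[0,0,0,0,0,-0.3,1]]'|head -2
python3 -m pendant '[[0,0,0,0,0,-0.28,1],[0,0,0,0,0,-0.28,1],[0,0,0,0,0,-0.28,1],[0,0,0,0,0,-0.28,1],[0,0,0,0,0,-0.28,1],[0,0,0,0,0,-0.28,1],[0,0,0,0,0,-0.28,1],[0,0,0,0,0,-0.28,1]]'
cat > al.py <<'E'
from m import *
np.set_printoptions(precision=4,suppress=True)
s=readout.read_state();R=s["tcp_rot"];p=s["position"]
print("t",s["time_s"],p,"psi",np.degrees(np.arctan2(R[1,0],R[0,0])),"tilt",R[:,2],"F",s["force"],"j6",s["joint_positions"][5])
im,d=capture("wrist");K,T=camT("wrist",s)
np.save("last.npy",im)
r=screw(im,K,T);print(r)
tip=p+R@[-.0012,-.0005,.138]
dw=np.array([*r[0],.071])-tip;print("tip",tip,"to screw in tool axes",R.T@dw,"norm",R.T@dw/.2)
E
python3 al.py
```

```text
time_s: 8.6
position: [0.542, -0.0834, 0.2682]
time_s: 9.3
position: [0.542, -0.0834, 0.2682]
time_s: 10.1
position: [0.5422, -0.0844, 0.2682]
tcp_rot: [[-0.939, -0.344, -0.0], [-0.344, 0.939, 0.0], [0.0, 0.001, -1.0]]
force: [0.0, 0.2, -0.9]
opening: 0.226
grasp_force: 30.0
t 10.1 [ 0.5422 -0.0844  0.2682] psi -159.90493019855782 tilt [-0.0005  0.0005 -1.    ] F [ 0.0426  0.2291 -0.8624] j6 -130.63241792101985
(array([ 0.5561, -0.0731]), 0.011469284057617189, np.float64(118.94416290519169), array([0.0026, 0.0039]), (np.float64(0.003109994831203417), np.float64(-0.0002292683078202423)))
tip [ 0.5434 -0.0844  0.1302] to screw in tool axes [-0.0158  0.0061  0.0592] norm [-0.0792  0.0307  0.2962]
```

```bash
python3 -m pendant '[[-0.18,0.03,0.15,0,0,0,1],[-0.18,0.03,0.15,0,0,0,1],[-0.18,0.03,0.15,0,0,0,1],[-0.18,0.03,0.15,0,0,0,1],[-0.18,0.03,0.15,0,0,0,1]]' >/dev/null; python3 al.py; python3 - <<'E'
import numpy as np,cv2
im=np.load("last.npy");cv2.imwrite("pics/w5.png",cv2.resize(im[120:270,170:350,::-1],None,fx=4,fy=4,interpolation=cv2.INTER_CUBIC))
g=im.astype(int).sum(2)//3
for v in range(198,212): print(v,g[v,246:272])
E
```

```text
t 10.65 [ 0.5739 -0.0684  0.2392] psi -159.92327227092468 tilt [ 0.0011 -0.0005 -1.    ] F [ 0.7633 -0.6166 -0.1064] j6 -127.94078137015501
(array([ 0.5567, -0.0734]), 0.011156880187988282, np.float64(110.06287944868602), array([0.0011, 0.0046]), (np.float64(-4.2558567529144746e-06), np.float64(-3.764149311957878e-05)))
tip [ 0.5753 -0.0685  0.1012] to screw in tool axes [0.0192 0.0019 0.0302] norm [0.0962 0.0093 0.1511]
198 [60 61 60 60 61 61 60 61 60 60 61 61 60 60 61 61 60 60 61 60 60 60 60 60
 60 61]
199 [59 60 60 60 61 60 60 60 60 60 60 60 60 60 59 60 60 60 60 60 60 61 61 60
 61 61]
200 [74 64 59 58 58 59 59 60 60 60 61 59 60 60 60 60 60 60 59 60 61 60 61 61
 60 60]
201 [115  96  83  74  64  60  58  59  59  60  60  60  60  60  60  60  60  60
  60  60  60  61  59  61  60  60]
202 [140 135 129 114  94  77  64  59  59  60  60  61  62  62  61  60  60  60
  59  59  60  60  59  60  61  60]
203 [144 144 143 139 131 115  93  73  63  64  65  66  66  66  64  62  60  59
  59  59  60  60  60  60  60  61]
204 [144 144 144 144 143 137 120  93  71  66  67  67  68  68  67  65  64  61
  60  59  60  60  60  59  60  60]
205 [144 144 144 142 136 127 102  78  68  66  68  68  67  68  68  66  66  64
  61  60  60  59  59  60  60  60]
206 [144 143 142 134 109  90  74  67  67  67  67  68  67  68  68  67  66  65
  64  62  60  59  59  59  60  59]
207 [144 144 143 132  95  70  64  65  65  68  67  67  69  68  68  67  66  66
  66  65  62  59  59  59  59  59]
208 [144 144 144 132  94  67  64  66  67  67  67  67  68  68  67  67  66  66
  69  81  87  76  64  59  59  58]
209 [144 144 144 133  95  68  65  66  67  67  68  68  67  67  68  67  67  66
  71  97 124 116  96  84  75  64]
210 [144 144 144 133  93  67  65  66  67  67  67  68  68  68  68  67  67  65
  69  98 136 141 135 129 115  94]
211 [144 144 144 132  88  64  64  66  67  68  67  68  68  67  67  68  66  66
  68  96 137 146 145 144 140 131]
```

View pics/w5.png

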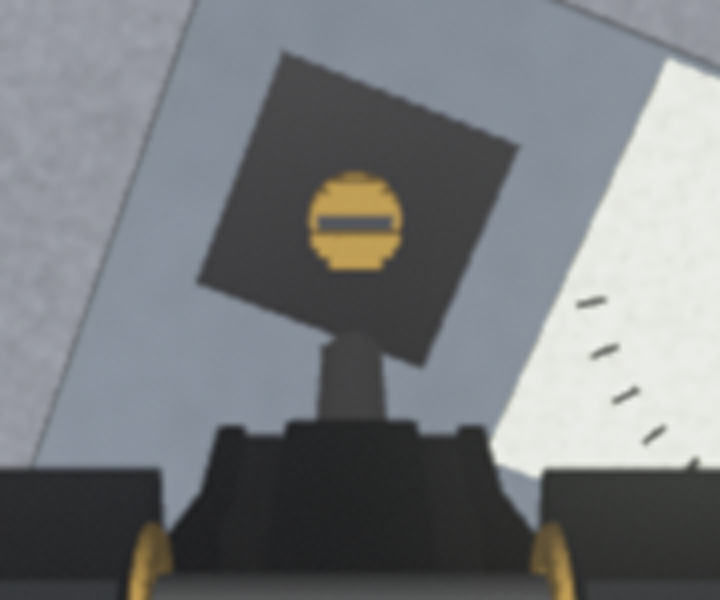

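The slot at crop (355,224) lies parallel to the blade and 19 mm ahead of it, matching 110.1° measured against a blade angle of 110.1°. I move over it, stopping 4 mm above, then lower gently.

```bash
python3 -m pendant '[[0.096,0.0095,0,0,0,0,1],[0.096,0.0095,0,0,0,0,1],[0.096,0.0095,0.08,0,0,0,1],[0.096,0.0095,0.13,0,0,0,1],[0.096,0.0095,0.13,0,0,0,1],[0.096,0.0095,0.13,0,0,0,1],[0.096,0.0095,0.13,0,0,0,1]]'
python3 - <<'E'
from h import *
a=[];
s=readout.read_state();R=s["tcp_rot"];tip=s["position"]+R@[-.0012,-.0005,.138]
print(tip,R.T@(np.array([.5567,-.0734,.071])-tip),s["force"],np.degrees(np.arctan2(R[1,0],R[0,0])))
E
```

```text
time_s: 11.4
position: [0.5559, -0.0731, 0.2127]
tcp_rot: [[-0.939, -0.344, 0.001], [-0.344, 0.939, -0.0], [-0.001, -0.001, -1.0]]
force: [0.8, 0.3, -1.0]
opening: 0.226
grasp_force: 30.0
[ 0.55735689 -0.07318012  0.07465451] [6.95154493e-04 2.15628557e-05 3.65398495e-03] [ 0.80362633  0.31041867 -0.95651346] -159.88173663861315
```

```bash
for i in 1; do python3 -m pendant '[[0,0,0.012,0,0,0,1],[0,0,0.012,0,0,0,1],[0,0,0.012,0,0,0,1]]'|grep -E "pos|force"
python3 -m pendant '[[0,0,0.008,0,0,0,1],[0,0,0.008,0,0,0,1]]'|grep -E "pos|^force"
python3 -m pendant '[[0,0,0.005,0,0,0,1],[0,0,0.005,0,0,0,1]]'|grep -E "pos|^force"
python3 -m pendant '[[0,0,0,0,0,0,1],[0,0,0,0,0,0,1]]'|grep -E "pos|^force"
python3 -m pendant '[[0,0,0,0,0,0,1],[0,0,0,0,0,0,1]]'|grep -E "pos|^force"; done
```

```text
position: [0.5555, -0.0729, 0.21]
force: [-0.2, 0.5, -0.5]
grasp_force: 30.0
position: [0.5554, -0.0729, 0.2081]
force: [-0.1, -0.4, -0.3]
position: [0.5554, -0.073, 0.2071]
force: [0.2, -0.5, -0.9]
position: [0.5555, -0.073, 0.2073]
force: [-0.2, 0.3, -0.1]
position: [0.5555, -0.073, 0.2073]
force: [0.3, -0.3, -0.6]
```

```bash
for i in 1; do python3 -m pendant '[[0,0,0.005,0,0,0,1],[0,0,0.005,0,0,0,1],[0,0,0.005,0,0,0,1]]'|grep -E "pos|^force"
python3 -m pendant '[[0,0,0.005,0,0,0,1],[0,0,0.005,0,0,0,1],[0,0,0.005,0,0,0,1]]'|grep -E "pos|^force"
python3 -m pendant '[[0,0,0,0,0,0,1],[0,0,0,0,0,0,1]]'|grep -E "pos|^force"; done
```

```text
position: [0.5554, -0.073, 0.2062]
force: [-0.1, -0.1, -0.7]
position: [0.5554, -0.073, 0.2052]
force: [-0.3, -0.3, -0.7]
position: [0.5555, -0.073, 0.2053]
force: [0.6, 0.2, -0.8]
```

```bash
for i in 1; do python3 -m pendant '[[0,0,0.005,0,0,0,1],[0,0,0.005,0,0,0,1],[0,0,0.005,0,0,0,1]]'|grep -E "pos|^force"
python3 -m pendant '[[0,0,0.005,0,0,0,1],[0,0,0.005,0,0,0,1],[0,0,0.005,0,0,0,1]]'|grep -E "pos|^force"
python3 -m pendant '[[0,0,0.004,0,0,0,1],[0,0,0.004,0,0,0,1],[0,0,0.004,0,0,0,1]]'|grep -E "pos|^force"
python3 -m pendant '[[0,0,0.002,0,0,0,1],[0,0,0.002,0,0,0,1],[0,0,0.002,0,0,0,1]]'|grep -E "pos|^force"; done
```

```text
position: [0.5554, -0.073, 0.2042]
force: [-1.2, -0.1, -0.4]
position: [0.5554, -0.073, 0.2032]
force: [0.9, 0.5, -0.6]
position: [0.5555, -0.073, 0.2026]
force: [-0.2, 0.9, 1.3]
position: [0.5555, -0.073, 0.2022]
force: [-0.5, -0.4, 1.6]
```

The tip is about 6 mm down and the spring is just starting to push back at about 2 N, so the blade is seated. Now I turn clockwise in 30° steps, compensating for the tip's offset in the hand.

```bash
for i in 1; do python3 -m pendant '[[-0.001,0.0013,0,0,0,0.0833,1],[-0.002,0.0027,0,0,0,0.1667,1],[-0.002,0.0027,0,0,0,0.1667,1],[-0.002,0.0027,0,0,0,0.1667,1],[-0.002,0.0027,0,0,0,0.1667,1],[-0.002,0.0027,0,0,0,0.1667,1]]'|grep -E "pos|^force"
python3 -m pendant '[[-0.001,0.0013,0,0,0,0.0833,1],[-0.002,0.0027,0,0,0,0.1667,1],[-0.002,0.0027,0,0,0,0.1667,1],[-0.002,0.0027,0,0,0,0.1667,1],[-0.002,0.0027,0,0,0,0.1667,1],[-0.002,0.0027,0,0,0,0.1667,1]]'|grep -E "pos|^force"; done
cat > nd.py <<'E'
from h import *
import sys
s=readout.read_state();R=s["tcp_rot"]
print("t",s["time_s"],"psi",np.degrees(np.arctan2(R[1,0],R[0,0])),"F",s["force"],"tip",s["position"]+R@[-.0012,-.0005,.138])
pv=np.array([.5149,.0475])
for n in("wrist","top"):
    im,d=capture(n);np.save(f"n_{n}.npy",im);K,T=camT(n,s);g=im.astype(np.float32).sum(2)/3
    best=[]
    for a in np.arange(-50,60,.25):
        th=np.radians(a);pts=[pv+r*np.array([np.cos(th),np.sin(th)]) for r in np.arange(.015,.066,.002)]
        uv=np.float32([proj(K,T,[*p,.066]) for p in pts])
        if (uv.min()<2) or (uv[:,0].max()>509) or (uv[:,1].max()>381): continue
        v=cv2.remap(g,uv[:,:1],uv[:,1:],cv2.INTER_LINEAR);best.append((v.mean(),a))
    best.sort();print(n,best[:3],"need turn", (best[0][1]+1.4)/.35 if best else None)
E
python3 nd.py
```

```text
position: [0.5563, -0.0725, 0.2023]
force: [1.6, 0.1, 1.6]
position: [0.5569, -0.0722, 0.2023]
force: [2.4, 0.3, 1.4]
t 15.7 psi 140.2380310264109 F [2.44098117 0.32691445 1.36899123] tip [ 0.55783884 -0.07341377  0.06434207]
wrist [(np.float32(98.04086), np.float64(20.0)), (np.float32(98.26701), np.float64(19.75)), (np.float32(99.24519), np.float64(20.25))] need turn 61.142857142857146
top [(np.float32(151.49707), np.float64(19.25)), (np.float32(151.59793), np.float64(19.0)), (np.float32(151.85684), np.float64(19.5))] need turn 59.0
```

```bash
for i in 1; do python3 -m pendant '[[0.0003,0.0003,0,0,0,0.08,1],[0.0007,0.0005,0,0,0,0.16,1],[0.0007,0.0005,0,0,0,0.16,1],[0.0007,0.0005,0,0,0,0.16,1],[0.0007,0.0005,0,0,0,0.16,1],[0.0007,0.0005,0,0,0,0.16,1]]'|grep -E "pos|^force"
python3 -m pendant '[[-0.001,0.0013,0,0,0,0.075,1],[-0.002,0.0027,0,0,0,0.15,1],[-0.002,0.0027,0,0,0,0.15,1],[-0.002,0.0027,0,0,0,0.15,1],[-0.002,0.0027,0,0,0,0.15,1],[-0.002,0.0027,0,0,0,0.15,1]]'|grep -E "pos|^force"; done
python3 nd.py
```

```text
position: [0.5573, -0.0722, 0.2025]
force: [3.4, -2.1, 0.7]
position: [0.5578, -0.0725, 0.2024]
force: [5.2, -1.9, 2.1]
t 17.0 psi 84.52134355702334 F [ 5.15171886 -1.91280252  2.08046992] tip [ 0.55756719 -0.07386898  0.06442619]
wrist [(np.float32(93.081955), np.float64(0.75)), (np.float32(93.7034), np.float64(1.0)), (np.float32(93.87467), np.float64(0.5))] need turn 6.142857142857143
top [(np.float32(150.78789), np.float64(0.0)), (np.float32(151.13783), np.float64(-0.25)), (np.float32(151.22081), np.float64(0.25))] need turn 4.0
```

```bash
python3 -m pendant '[[-0.001,0.0037,0,0,0,0.015,1],[-0.001,0.0037,0,0,0,0.03,1],[-0.001,0.0037,0,0,0,0.03,1],[-0.001,0.0037,0,0,0,0.03,1]]'|grep -E "pos|^force"
python3 nd.py; python3 - <<'E'
import numpy as np,cv2
im=np.load("n_wrist.npy");cv2.imwrite("pics/w6.png",cv2.resize(im[...,::-1],(800,600),interpolation=cv2.INTER_CUBIC))
E
```

```text
position: [0.5581, -0.0726, 0.2023]
force: [4.1, -2.4, 2.1]
t 17.5 psi 79.0885746458268 F [ 4.09377053 -2.38086483  2.0727069 ] tip [ 0.55756648 -0.07385181  0.06430498]
wrist [(np.float32(92.24639), np.float64(-1.0)), (np.float32(92.511925), np.float64(-1.25)), (np.float32(93.71195), np.float64(-0.75))] need turn 1.1428571428571426
top [(np.float32(148.66753), np.float64(-2.0)), (np.float32(148.67636), np.float64(-1.75)), (np.float32(149.139), np.float64(-2.25))] need turn -1.7142857142857146
```

View pics/w6.png

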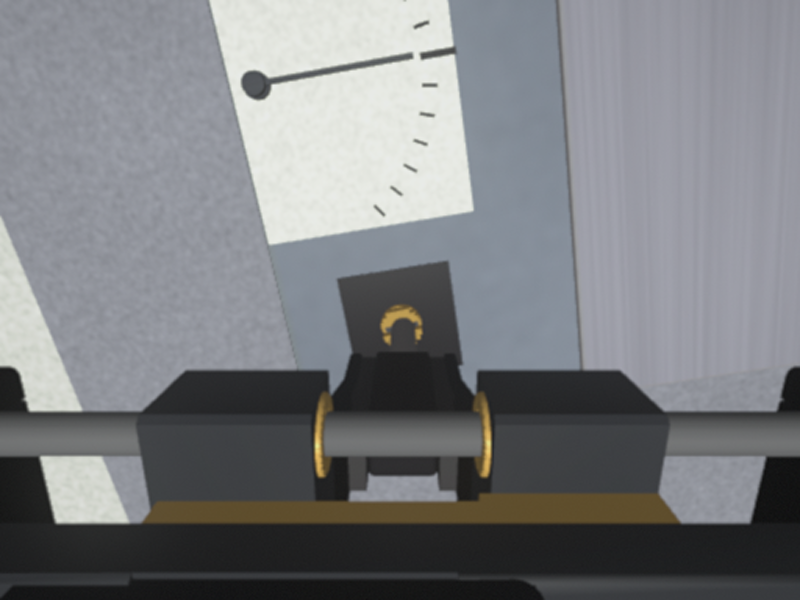

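The needle lines up with the zero mark: tip at (413,57), mark's inner end at (421,56). I relax the twist inside the slot's slack and lift straight out.

```bash
python3 -m pendant '[[-0.0018,0.0039,0,0,0,-0.035,1],[-0.0018,0.0039,0,0,0,-0.035,1],[-0.0018,0.0039,0,0,0,-0.035,1]]'|grep -E "pos|^force"
python3 -m pendant '[[0,0,-0.015,0,0,0,1],[0,0,-0.03,0,0,0,1],[0,0,-0.05,0,0,0,1],[0,0,-0.15,0,0,0,1],[0,0,-0.35,0,0,0,1],[0,0,-0.35,0,0,0,1],[0,0,-0.35,0,0,0,1]]'|grep -E "pos|^force"
python3 nd.py
python3 - <<'E'
import numpy as np
im=np.load("n_wrist.npy");g=im.astype(int).sum(2)//3
for v in range(198,214,1): print(v,g[v,244:274])
E
```

```text
position: [0.5571, -0.0725, 0.2018]
force: [0.6, -0.9, 3.0]
position: [0.5578, -0.0719, 0.2728]
force: [-0.5, -0.2, -1.7]
t 18.6 psi 85.19791319442264 F [-0.47775201 -0.15153985 -1.66555754] tip [ 0.55721831 -0.07296401  0.13482928]
wrist [(np.float32(104.31176), np.float64(-1.0)), (np.float32(106.14164), np.float64(-1.25)), (np.float32(106.510635), np.float64(-0.75))] need turn 1.1428571428571426
top [(np.float32(134.57317), np.float64(-50.0)), (np.float32(135.2243), np.float64(-49.75)), (np.float32(135.84248), np.float64(-49.5))] need turn -138.85714285714286
198 [65 65 65 65 65 65 64 64 74 91 93 84 79 77 76 71 69 67 65 65 64 64 64 64
 64 64 63 64 64 64]
199 [65 64 65 64 65 65 64 64 65 65 66 65 64 64 64 63 63 63 63 63 63 64 63 64
 64 64 65 64 64 64]
200 [64 64 64 63 64 64 64 64 63 64 64 63 64 64 63 63 63 64 63 63 64 64 64 64
 64 64 64 64 64 63]
201 [64 64 64 63 64 64 64 64 64 64 64 64 64 64 63 64 63 64 64 63 63 63 64 62
 64 64 63 63 64 63]
202 [64 63 64 63 63 64 63 64 64 63 64 64 63 64 63 63 63 64 64 63 62 63 63 63
 64 64 64 62 63 63]
203 [63 64 63 64 63 63 63 62 63 63 64 64 64 65 
[... 409 characters left out ...]
63 62 62
 61 62 61 61 61 62]
208 [62 62 62 61 61 64 65 64 64 64 65 64 65 65 65 64 64 63 63 63 63 62 61 61
 61 61 62 61 61 61]
209 [61 61 61 60 62 67 73 67 63 64 65 65 64 64 65 64 64 63 63 62 63 62 60 59
 59 59 59 60 59 59]
210 [60 60 59 60 60 66 73 67 64 64 65 64 65 64 64 64 63 63 63 63 61 64 71 76
 77 77 78 84 85 86]
211 [ 69  70  70  70  71  73  68  64  64  64  64  65  64  65  64  64  63  64
  62  62  62  76 103 116 118 118 122 131 132 132]
212 [102 103 103 103 106 102  75  63  63  65  65  64  64  64  64  65  63  63
  63  62  65  89 128 138 140 140 142 143 145 144]
213 [133 133 133 132 132 120  81  62  64  64  65  64  65  63  64  64  64  64
  62  62  64  93 134 144 143 144 144 145 145 145]
```

```bash
python3 -m pendant '[[0.98,-0.27,0,0,0,0,1],[0.98,-0.27,0,0,0,0,1],[0.98,-0.27,0,0,0,0,1],[0.98,-0.27,0,0,0,0,1],[0.98,-0.27,0,0,0,0,1],[0.98,-0.27,0,0,0,0,1]]'|grep pos
python3 -m pendant '[[0.855,-0.27,0.12,0,0,0,1],[0.855,-0.27,0.12,0,0,0,1],[0.855,-0.27,0.12,0,0,0,1],[0.855,-0.27,0.12,0,0,0,1],[0.855,-0.27,0.12,0,0,0,1],[0.855,-0.27,0.12,0,0,0,1],[0.855,-0.27,0.12,0,0,0,1]]'
python3 - <<'E'
from h import *
np.set_printoptions(precision=4,suppress=True)
s=readout.read_state();R=s["tcp_rot"];p=s["position"]
im,d=capture("wrist");K,T=camT("wrist",s);P=cloud(K,T,d).reshape(-1,3)
m=(P[:,2]>.06)&(P[:,2]<.07)&(abs(P[:,0]-.484)<.06)&(abs(P[:,1]-.326)<.06);q=P[m]
r=cv2.minAreaRect(q[:,:2].astype(np.float32));print(r)
c,vv=proj(K,T,[.4837,.3271,.066]);print(c,vv)
tip=p+R@[-.0012,-.0005,.138];print(p,tip,"to hole (tool axes, norm)",R.T@(np.array([.4837,.3271,.066])-tip)/.2)
cv2.imwrite("pics/w7.png",cv2.resize(im[120:270,170:350,::-1],None,fx=4,fy=4,interpolation=cv2.INTER_CUBIC))
E
```

```text
position: [0.5194, 0.1286, 0.2708]
time_s: 20.0
position: [0.482, 0.3003, 0.2477]
tcp_rot: [[0.086, 0.996, -0.001], [0.996, -0.086, -0.001], [-0.001, -0.001, -1.0]]
force: [-0.3, -0.1, -0.6]
opening: 0.226
grasp_force: 30.0
((0.48346051573753357, 0.32703524827957153), (0.060344841331243515, 0.060220055282115936), 72.4098892211914)
257.39441697365453 162.48368491792166
[0.482  0.3003 0.2477] [0.4813 0.299  0.1097] to hole (tool axes, norm) [ 0.1411 -0.      0.2185]
```

View pics/w7.png

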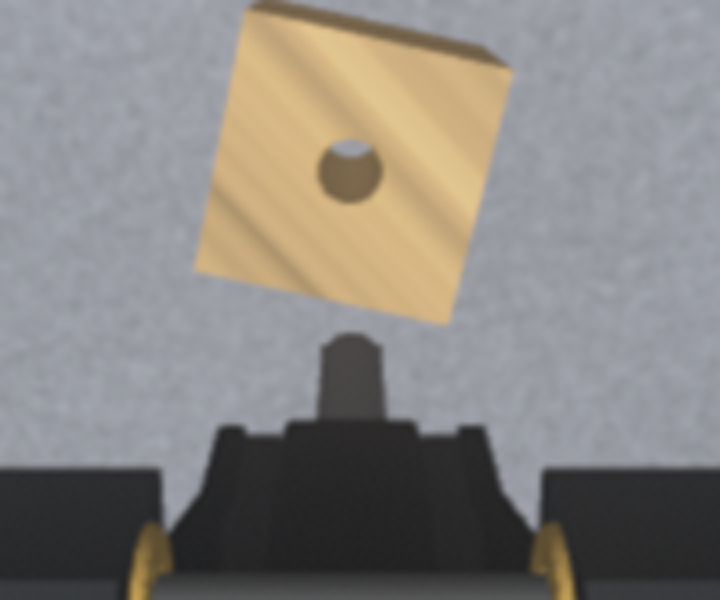

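The hole at crop (350,171), native (257.5,162.7), matches the predicted pixel. I move over it and insert in stages.

```bash
python3 -m pendant '[[0.141,0,0,0,0,0,1],[0.141,0,0,0,0,0,1],[0.141,0,0.1,0,0,0,1],[0.141,0,0.17,0,0,0,1],[0.141,0,0.17,0,0,0,1],[0.141,0,0.17,0,0,0,1]]'|grep -E "pos|^force"
python3 -m pendant '[[0,0,0.03,0,0,0,1],[0,0,0.06,0,0,0,1],[0,0,0.09,0,0,0,1],[0,0,0.09,0,0,0,1],[0,0,0.09,0,0,0,1]]'|grep -E "pos|^force"
```

```text
position: [0.484, 0.3291, 0.2142]
force: [0.3, -0.1, 0.2]
position: [0.4838, 0.3302, 0.1967]
force: [-1.3, -1.5, 5.3]
```

```bash
python3 -m pendant '[[0,0,-0.02,0,0,0,1],[-0.0075,0,-0.02,0,0,0,1],[-0.0075,0,-0.02,0,0,0,1],[-0.0075,0,-0.02,0,0,0,1]]'|grep -E "pos|^force"
python3 -m pendant '[[0,0,0.02,0,0,0,1],[0,0,0.04,0,0,0,1],[0,0,0.04,0,0,0,1],[0,0,0.04,0,0,0,1]]'|grep -E "pos|^force"
```

```text
position: [0.4832, 0.3286, 0.1998]
force: [-1.0, -0.2, -0.3]
position: [0.4833, 0.3286, 0.1917]
force: [0.1, -0.0, 0.2]
```

Free now. I continue down: the tip is at about 0.054, with 48 mm to go.

```bash
python3 -m pendant '[[0,0,0.04,0,0,0,1],[0,0,0.08,0,0,0,1],[0,0,0.12,0,0,0,1],[0,0,0.12,0,0,0,1]]'|grep -E "pos|^force"
python3 -m pendant '[[0,0,0.03,0,0,0,1],[0,0,0.06,0,0,0,1],[0,0,0.09,0,0,0,1],[0,0,0.09,0,0,0,1],[0,0,0.09,0,0,0,1]]'|grep -E "pos|^force"
```

```text
position: [0.483, 0.3284, 0.1665]
force: [-0.5, 0.2, -0.7]
position: [0.4834, 0.3287, 0.1498]
force: [0.1, -0.5, -0.8]
```

```bash
python3 -m pendant '[[0,0,0.01,0,0,0,1],[0,0,0.02,0,0,0,1],[0,0,0.02,0,0,0,1],[0,0,0.02,0,0,0,1]]'|grep -E "pos|^force"
python3 -m pendant '[[0,0,0.005,0,0,0,1],[0,0,0.007,0,0,0,1],[0,0,0.007,0,0,0,1],[0,0,0.007,0,0,0,1]]'|grep -E "pos|^force"
```

```text
position: [0.4834, 0.3287, 0.1461]
force: [0.3, 0.5, -1.2]
position: [0.4834, 0.3287, 0.1447]
force: [0.2, -0.0, 0.2]
```

```bash
python3 -m pendant '[[0,0,0,0,0,0,-1],[0,0,0,0,0,0,-1],[0,0,0,0,0,0,-1],[0,0,0,0,0,0,-1],[0,0,0,0,0,0,-1],[0,0,0,0,0,0,-1],[0,0,0,0,0,0,-1],[0,0,0,0,0,0,-1]]'|tail -2
python3 -m pendant '[[0,0,-0.1,0,0,0,-1],[0,0,-0.3,0,0,0,-1],[0,0,-0.6,0,0,0,-1],[0,0,-0.6,0,0,0,-1],[0,0,-0.6,0,0,0,-1],[0,0,-0.6,0,0,0,-1]]'|grep -E "pos|^force|time|opening"
python3 - <<'E'
from h import *
np.set_printoptions(precision=4,suppress=True)
s=readout.read_state();im,d=capture("wrist");K,T=camT("wrist",s);P=cloud(K,T,d).reshape(-1,3)
m=(P[:,2]>.10)&(P[:,2]<.14)&(abs(P[:,0]-.484)<.025)&(abs(P[:,1]-.326)<.025);q=P[m]
print(len(q),np.median(q,0),cv2.minAreaRect(q[:,:2].astype(np.float32)))
im,d=capture("top");K,T=camT("top");g=im.astype(np.float32).mean(2)
cv2.imwrite("pics/t9.png",cv2.resize(im[160:260,90:330,::-1],(800,333),interpolation=cv2.INTER_CUBIC))
E
```

```text
opening: 0.867
grasp_force: 0.0
time_s: 25.05
position: [0.4826, 0.3283, 0.2637]
force: [-1.0, 0.0, -0.5]
opening: 1.0
671 [0.4831 0.3312 0.1165] ((0.4830050468444824, 0.3288131058216095), (0.01967611350119114, 0.019932705909013748), 85.1532974243164)
```

View pics/t9.png

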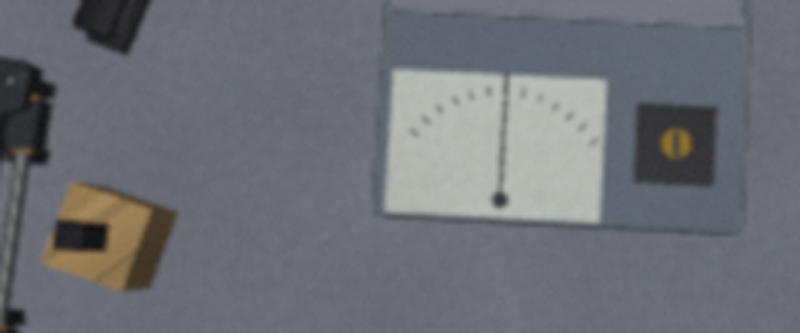

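The needle, from (500,200) to (506,80), points at zero. The tool stands in its stand with its handle top at 0.1165 m, which is fully down, and the gripper is clear. I hand in.

```bash
python3 -c "
from rig import bot;print(bot.hand_in())"
```

```text
the job is handed in; nothing more can be done
None
```

I turned the trimmer until the needle sat on the zero mark, put the tool back upright and fully down in its stand, and handed the job in at about 25 s on the robot's clock; the hand-in returned no verdict.

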